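# Put the oil bottle away and latch the bottle bay

## Robot

A 6-joint arm with a two-finger parallel gripper is mounted at the origin on the work surface. World frame = base frame: x ahead of the robot, y to its left, z up, the work surface at z = 0. Lengths are in m, angles in rad, forces in N, time in s.
With the tool pointing down it reaches from about 0.25 to 0.725 m from the base axis. Payload 4 kg.
Tool frame: the origin (TCP) lies midway between the tips of the shut fingers; the grasp point (between the pads) lies 19 mm behind it (bot.grip_point_offset is the distance from the TCP to the grasp point, in m); z points along the fingers, y is the line along which they close (so a half turn about z gives the same grasp; the last joint's range is limited). The gripper opens to 85 mm and grips with 20 to 120 N. Pads are 22 mm wide; open, the fingers measure 114 mm over their backs; the gripper's body (76 mm by 85 mm) begins 54 mm behind the grasp point. The pads swing forward as they close: fully open they stand 13 mm farther back than shut.
Start: joints at [-1.154, 0.241, 0.005, 1.335, 0, 1.571], TCP at [0.202, -0.457, 0.193] pointing down, gripper open.
Joint ranges: [-2.72, 2.72], [-1.05, 1.87], [-1.09, 1.28], [-1.99, 2.15], [-1.42, 1.44], [-3.14, 3.14]. Speed limits (rad/s): [2.79, 2.79, 3.14, 3.14, 3.14, 3.14].

## Interface

Orientations are given as a unit quaternion [x, y, z, w].
In Python, from workcell import bot gives the robot as it stands.
- The arm moves only by the tool step_arm, never from a script. Its argument "targets" is text: rows parted by semicolons, each of 7 numbers parted by spaces: the opening, from -1 (shut) to 1 (fully open), so that 0 is half open, then the shift along the world's x, y, z normalised to -1 to 1, where 1 is 0.5 m, then the turn, a rotation vector about the world's x, y, z normalised to -1 to 1, where 1 is pi/4 rad. In form: gripper x y z wx wy wz; .... A call has 1 to 10 rows; each row is the pose to reach, as a shift and turn from the pose commanded when the call began; what a row does not reach only later rows make up. A row lasts 1/12 s, in which the tool goes at most 41.7 mm and 7.16 degrees, less where a joint would pass 70% of its speed; a pose out of reach is approached as far as the arm can. A call with a number of a shift or a turn outside -1 to 1 is refused whole. A call with a gripper value outside its range is refused whole. The fingers move at their own pace and stop on an object; the grip force is fixed at half the most. Time passes only in rows, so rows that repeat a pose let the fingers close. It gives the time, the measured TCP pose, the force, the opening and the grip force at its end, in the units of the state.
- bot.get_obs(): the state, without advancing time (a new reading comes with each control period).
- bot.camera(name): name is "scene" or "top" or "wrist"; returns the picture (420x560x3 uint8, red, green, blue); there is no depth.
- bot.camera_info(name): a dict with "vertical_fov" (degrees; the focal length in pixels is half the picture's height over the tangent of half this angle, whatever the lens; pixels are square), "cx", "cy" (the principal point, pixels), "D" ([k1, k2, p1, p2, k3] as OpenCV has them; the pictures are not rectified), "pose" (4x4, takes a point from camera to world coordinates). Camera axes: x right, y up, looking along -z (the intrinsics and any distortion apply to the point x, -y, -z); pixel columns grow to the right and rows downward; lengths in m; the calibration is good to about 2 mm. A picture is of the moment at which its call begins: read the wrist's pose just before it. camera_info takes no time and is no camera call; for the wrist camera it gives the pose at the moment of the call.
- bot.job_done(): hands the job in; it is judged then, once.
The state is a dict: "clock": time; "joint_pos": joint angles; "joint_vel": joint speeds; "tau": joint torques, N m; "eef_pos": TCP position; "tool_rot": TCP orientation; "ft_force": force on the tool from outside, world axes, zero at the start; "ft_torque": the same for the moment, N m; "grip_width": finger opening in m; "grasp_force": force on a finger pad.
Only numpy, scipy, OpenCV 4.12 (cv2) and the standard library are available. Lean on these libraries where they do the work, as an engineer would, in place of code of your own. Each camera call takes 0.05 s, during which the arm holds its last target. There are 200 camera calls.

## Task

One oil bottle has been left out on the bench and the gate of the bottle bay is standing open. Set the bottle down upright in the free cell of the crate in the bay, without dropping it, and swing the gate fully shut, lifting its latch bar over the catch and letting it drop back down behind it so that the gate is held. Leave the other bottles in their cells and everything else on the bench where it is.

Things in the scene. Friction and masses are not known exactly. Their poses are not given: they have to be found in the camera images.
- oil_bottle: the amber glass oil bottle left out on the bench, same make as those in the crate: 150 mm tall, body 62 mm diameter up to 80 mm, shoulder to 104 mm, neck 29 mm diameter, black cylindrical cap 32 mm diameter from 116 to 150 mm (good to grip from above); about 0.36 kg. Origin: centre of its underside, z up
- bay: the pine bottle bay fixed on the bench: open-topped stall, slatted sides and back 118 mm high, front posts 150 mm, floor board 10 mm. Origin at bench height, the middle of the crate's place; x points from the gate to the back wall, y lies along the shut gate, from hinge post (y = +116 mm) to latch post (y = -118 mm), z up
- gate (a joint): swing of the gate, rad: 0 shut against its stop, grows as the free end swings outward to the bay's -x side (clockwise seen from above). Starts open; stays where left; about 0.1 N m moves it. When latched it can rattle by about 0.03
- gate_hinge (a point): point on the gate's upright hinge axis, 122 mm above the bench, at x = -133, y = +98 mm in the bay's frame. Its frame turns with the gate: the leaf runs along -y to its free end (196 mm), x through the gate towards the bay's inside; leaf 18 mm thick (x = 0 to 18), from 16 to 146 mm above the bench
- latch_bar (a joint): lift of the wooden latch bar, rad: 0 level on its rest on the gate (also when latched); grows to 1.0 as the free end is lifted; falls back by its weight (0.16 kg). Bar 205 mm long, 26 high, 14 thick, on the gate's outer face; pivot bolt at x = 0, y = -65 mm, z = 0 in the gate_hinge frame, free end 185 mm beyond it, reaching past the gate's edge and across the catch
- bar_handle (a point): grip point on the axis of the bar's round wooden handle: 22 mm diameter, 62 mm long, sticking straight out of the bar's front (the last 8 mm a 30 mm knob); 30 mm out from the bar's front, 85 mm from its pivot. With the bar level it is at x = -50, y = -150, z = 0 mm in the gate_hinge frame. Its x axis runs along the handle towards the gate, -y along the bar to its free end
- catch (a point): top of the fixed steel catch on the latch post, 128 mm above the bench (bay x = -150, y = -118 mm). A hook open at the top, 28 mm wide along y: an upright nose 12 mm thick outside (outer face at bay x = -172 mm), behind it a slot 21 mm wide with a ledge at 104 mm. The latched bar lies in the slot, underside at 109 mm. No ramp: the bar must be lifted by 0.15 rad or more to pass over the nose
- crate: the loose wooden crate in the bay, 186 x 186 x 85 mm, walls and dividers 6 mm, 1 kg, four cells (2 x 2), each 84 mm square, dividers up to 73 mm above its underside. Origin: centre of its underside, 10 mm above the bench; axes like the bay's
- cell0 (a point): centre of the floor of crate cell 0 (16 mm above the bench; at x = -45, y = -45 mm in the crate's frame). Three of the four cells hold a bottle, which one is free varies
- cell1 (a point): centre of the floor of crate cell 1 (16 mm above the bench; at x = -45, y = 45 mm in the crate's frame). Three of the four cells hold a bottle, which one is free varies
- cell2 (a point): centre of the floor of crate cell 2 (16 mm above the bench; at x = 45, y = -45 mm in the crate's frame). Three of the four cells hold a bottle, which one is free varies
- cell3 (a point): centre of the floor of crate cell 3 (16 mm above the bench; at x = 45, y = 45 mm in the crate's frame). Three of the four cells hold a bottle, which one is free varies
- crate_bottle_a: an oil bottle like the other, already standing in a cell of the crate. Origin: centre of its underside
- crate_bottle_b: an oil bottle like the other, already standing in a cell of the crate. Origin: centre of its underside
- crate_bottle_c: an oil bottle like the other, already standing in a cell of the crate. Origin: centre of its underside
- screw_jar: a lidded glass jar, 72 mm diameter, 95 mm tall, a bystander. Origin on its underside
- sanding_block: a cork sanding block, 115 x 62 x 36 mm, a bystander. Origin on its underside
- mallet: a wooden mallet lying down, 210 mm handle, head 75 x 120 x 60 mm, a bystander. Origin on its underside
- block_plane: a steel block plane, 165 x 52 mm, 55 mm tall, a bystander. Origin on its underside
- screwdriver: a screwdriver lying flat, 210 mm long, 26 mm thick, a bystander. Origin on its underside

How it is judged:
By the outcome, as a careful person would: the job done as asked, in the order asked, and still so for the second after the job is handed in, with the robot touching nothing.
It also fails if it takes over 51 s, if anything falls off the work surface, if the arm or the gripper's body presses on something with over 40 N, if the wrist force passes 120 N, or if a joint passes its speed limit or range.

## Working session

There is one attempt and no reset: what is moved stays moved. The work goes in short steps, Python scripts to look and compute and a tool call to move; the robot and the scene stay as the last step left them, time stands still between calls to the robot, and variables do not carry over. Pictures are saved under pics/ and viewed, at most 10 in all, crops included, and the job is handed in when it is done.

Besides the shell and the picture viewer there is one more tool, called after "Emit:" in YAML: its name, and indented under it one key for each argument. step_arm: Moves the arm, as the interface text tells. Scaled input: -1 to 1 covers 0.5 m each way for a shift and pi/4 rad each way for a turn. Its arguments: {"type":"object","properties":{"targets":{"type":"string"}},"required":["targets"]}

```bash
mkdir -p pics
python3 - <<'E'
from workcell import bot
import cv2,numpy as np
for n in ["scene","top"]:
    im=bot.camera(n); cv2.imwrite(f"pics/{n}0.png",im[:,:,::-1])
    i=bot.camera_info(n); print(n,i["vertical_fov"],i["cx"],i["cy"],i["D"]); print(np.round(i["pose"],3).tolist())
o=bot.get_obs(); print({k:np.round(v,3).tolist() for k,v in o.items()})
E
```

```text
scene 44.01371958698463 285.7714152308009 202.568130979726 [-0.12780487  0.          0.          0.          0.        ]
[[-0.876, -0.399, 0.273, 0.924], [0.483, -0.717, 0.503, 0.747], [-0.005, 0.572, 0.82, 1.204], [0.0, 0.0, 0.0, 1.0]]
top 50.369755363177866 276.944339004428 202.92410150645085 [-0.14680769  0.          0.          0.          0.        ]
[[-0.011, 0.999, -0.048, 0.498], [-1.0, -0.012, -0.011, 0.071], [-0.012, 0.048, 0.999, 1.064], [0.0, 0.0, 0.0, 1.0]]
{'clock': 0.1, 'joint_pos': [-1.154, 0.241, 0.004, 1.335, -0.0, 1.571], 'joint_vel': [0.001, -0.001, 0.004, -0.0, 0.001, 0.0], 'tau': [-0.001, -37.314, 25.301, 0.011, -0.0, -0.0], 'eef_pos': [0.202, -0.457, 0.192], 'tool_rot': [0.978, 0.207, -0.0, -0.001], 'ft_force': [-0.566, 0.629, -0.1], 'ft_torque': [-0.015, 0.027, 0.036], 'grasp_force': 0.0, 'grip_width': 0.085}
```

View pics/scene0.png

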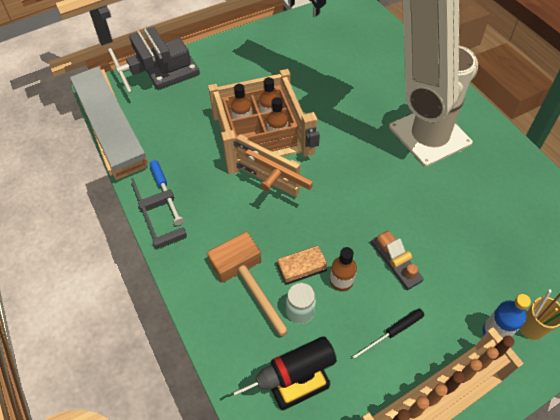

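View pics/top0.png

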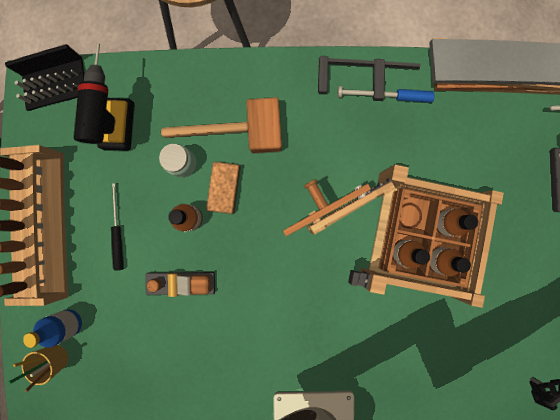

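The scene view shows the bay with its gate open, the bottle at about (344,268) and the free cell nearest the hinge post. The top view puts the bottle cap at about (178,216), the free cell at (410,212) (bay x−, y+, so cell1), the gate leaf from (390,190) to (312,230), and the handle at about (315,190).

```bash
cat > h.py <<'E'
import numpy as np,cv2
from workcell import bot
def K(i):
    f=210/np.tan(np.radians(i["vertical_fov"])/2); return np.array([[f,0,i["cx"]],[0,f,i["cy"]],[0,0,1.]])
def ray(i,px):
    p=cv2.undistortPoints(np.array([[px]],float),K(i),np.array(i["D"],float))[0,0]
    P=np.array(i["pose"]); d=P[:3,:3]@np.array([p[0],-p[1],-1]); return P[:3,3],d/np.linalg.norm(d)
def plane(i,px,z):
    o,d=ray(i,px); return o+d*(z-o[2])/d[2]
def tri(i1,p1,i2,p2):
    o1,d1=ray(i1,p1);o2,d2=ray(i2,p2)
    s=np.linalg.lstsq(np.c_[d1,-d2],o2-o1,rcond=None)[0]; a=o1+d1*s[0];b=o2+d2*s[1]
    return (a+b)/2,np.linalg.norm(a-b)
def proj(i,X):
    P=np.linalg.inv(np.array(i["pose"])); c=(P[:3,:3]@np.atleast_2d(X).T).T+P[:3,3]
    c=c*[1,-1,-1]; return cv2.projectPoints(c,np.zeros(3),np.zeros(3),K(i),np.array(i["D"],float))[0][:,0]
E
python3 - <<'E'
import cv2
a=cv2.imread("pics/top0.png")[155:315,278:506]; cv2.imwrite("pics/topc.png",cv2.resize(a,None,fx=3.5,fy=3.5,interpolation=cv2.INTER_CUBIC))
from h import *
t,s=bot.camera_info("top"),bot.camera_info("scene")
# cap blobs: dark
for n,(x0,y0,x1,y1) in {"top":(165,200,205,232),"scene":(325,240,365,265)}.items():
    im=cv2.imread(f"pics/{n}0.png"); g=im.max(2)[y0:y1,x0:x1]
    m=(g<60).astype(np.uint8); N,l,st,c=cv2.connectedComponentsWithStats(m)
    for k in range(1,N):
        if st[k,4]>20: print(n,st[k]+[x0,y0,0,0,0],c[k]+[x0,y0])
E
```

```text
top [197 207   6  21  28] [200.39285714 217.39285714]
top [169 210  18  15 213] [177.19248826 216.58685446]
scene [339 247  14  18 191] [345.79057592 255.67539267]
```

View pics/topc.png

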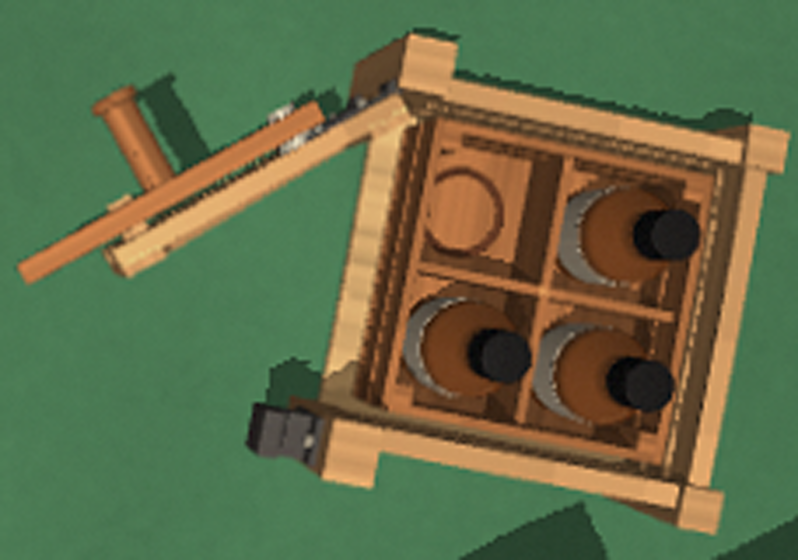

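The crop shows the hinge post top at about (430,58), the latch post top at (352,455), the catch at (283,432) and the divider cross at (543,293). A ring marks the floor of the free cell at (464,210), the bar runs (320,108) to (25,272), and the handle runs (158,185) to (115,102).

Run:
```python
from h import *
np.set_printoptions(precision=4,suppress=True)
t,s=bot.camera_info("top"),bot.camera_info("scene")
# bottle cap: centre of dark blob ~ z mid-cap
P,e=tri(t,(177.4,216.6),s,(345.8,255.7)); print("cap",P,e, plane(t,(177.2,216.6),.14))
C=lambda x,y,z: plane(t,(278+(x-1.25)/3.5,155+(y-1.25)/3.5),z)
L={"hpost":(430,58,.15),"lpost":(352,455,.15),"bp1":(768,150,.15),"bp2":(700,510,.15),"cross":(543,293,.083),"ring":(464,210,.016),
"catch":(283,432,.128),"leafA":(403,105,.146),"leafB":(118,260,.146),"barA":(320,108,.135),"barB":(25,272,.135),"knob":(115,102,.125),"hroot":(158,185,.125)}
W={k:C(*v) for k,v in L.items()}
for k in W: print(k,W[k])
v=W["hpost"]-W["lpost"]; print("post sep",np.linalg.norm(v),"y dir deg",np.degrees(np.arctan2(v[1],v[0])))
v=W["barB"]-W["barA"]; print("bar",np.linalg.norm(v),np.degrees(np.arctan2(v[1],v[0])))
v=W["leafB"]-W["leafA"]; print("leaf",np.linalg.norm(v),np.degrees(np.arctan2(v[1],v[0])))
v=W["hroot"]-W["knob"]; print("handle",np.linalg.norm(v),np.degrees(np.arctan2(v[1],v[0])))
# scene crop of bay
a=cv2.imread("pics/scene0.png")[65:215,200:330]; cv2.imwrite("pics/scc.png",cv2.resize(a,None,fx=4,fy=4,interpolation=cv2.INTER_CUBIC))
```

```text
cap [0.5168 0.2917 0.1316] 0.0011864291661016352 [0.5161 0.2905 0.14  ]
hpost [ 0.6047 -0.1758  0.15  ]
lpost [ 0.3715 -0.1245  0.15  ]
bp1 [ 0.5479 -0.3855  0.15  ]
bp2 [ 0.3321 -0.3378  0.15  ]
cross [ 0.4621 -0.2638  0.083 ]
ring [ 0.5168 -0.2327  0.016 ]
catch [ 0.3831 -0.0876  0.128 ]
leafA [ 0.5773 -0.1597  0.146 ]
leafB [0.4877 0.0114 0.146 ]
barA [ 0.5769 -0.1119  0.135 ]
barB [0.4811 0.066  0.135 ]
knob [0.5827 0.0105 0.125 ]
hroot [ 0.5323 -0.0147  0.125 ]
post sep 0.23881989787897845 y dir deg -12.381022946864444
bar 0.2020421784621991 118.28360413785131
leaf 0.19308591226538008 117.62414783896742
handle 0.05631820094362159 -153.4824649915613
```

View pics/scc.png

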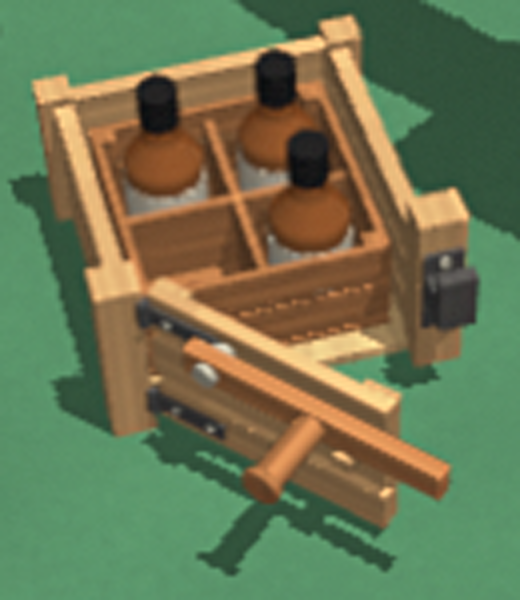

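The scene crop shows the post tops at (120,275) and (440,210), the divider cross at (232,193), the knob at (264,480) and the bar's end at (445,470). The free cell is the one by the hinge post.

Run:
```python
from h import *
np.set_printoptions(precision=4,suppress=True)
t,s=bot.camera_info("top"),bot.camera_info("scene")
T=lambda x,y:(278+(x-1.25)/3.5,155+(y-1.25)/3.5)
S=lambda x,y:(200+(x-1.5)/4,65+(y-1.5)/4)
for n,a,b in [("hpost",(430,58),(116,277)),("lpost",(352,455),(440,212)),("bp1",(768,150),(52,93)),("bp2",(700,510),(340,32)),("cross",(543,293),(232,196)),("knob",(113,102),(264,480)),("barend",(25,272),(443,470)),("hroot",(158,180),(318,424))]:
    print(n,*tri(t,T(*a),s,S(*b)))
th=np.radians(-12.4); Y=np.array([np.cos(th),np.sin(th),0]); X=np.array([np.sin(th),-np.cos(th),0]); print(X,Y)
O=np.array([.462,-.264,0])
for n,p in dict(hinge=(-.133,.098,.122),catch=(-.150,-.118,.128),cell1=(-.045,.045,.016)).items(): print(n,O+p[0]*X+p[1]*Y+[0,0,p[2]])
H=O-.133*X+.098*Y
for g in [45,48,49,50,51,52,53,55]:
    # gate dir: -Y rotated clockwise by g
    a=np.radians(180-12.4-g); d=np.array([np.cos(a),np.sin(a),0]); n=np.array([np.cos(a+np.pi/2),np.sin(a+np.pi/2),0]) # n = gate x inward
    h=H+.150*d-.050*n; print(g,"dir",np.degrees(a),"handle",h,"barend",H+.25*d-.013*n,"knob end",H+.150*d-.082*n)
```

```text
hpost [ 0.6025 -0.173   0.1559] 0.003892157782471739
lpost [ 0.371  -0.1261  0.1441] 0.0008957877522600273
bp1 [ 0.5503 -0.4032  0.1155] 0.0011741736917564147
bp2 [ 0.3271 -0.3519  0.1194] 0.001494770473723349
cross [ 0.4646 -0.2661  0.0817] 0.006232408507735301
knob [0.5831 0.0114 0.1265] 0.0014455742714935234
barend [0.4814 0.0659 0.1349] 0.0006445964279867427
hroot [ 0.5333 -0.0132  0.1277] 0.004469744683106129
[-0.2147 -0.9767  0.    ] [ 0.9767 -0.2147  0.    ]
hinge [ 0.5863 -0.1551  0.122 ]
catch [ 0.379  -0.0922  0.128 ]
cell1 [ 0.5156 -0.2297  0.016 ]
45 dir 122.60000000000001 handle [ 0.5476 -0.0018  0.    ] barend [0.4625 0.0625 0.    ] knob end [0.5745 0.0154 0.    ]
48 dir 119.6 handle [ 0.5557 -0.      0.    ] barend [0.4741 0.0686 0.    ] knob end [0.5835 0.0158 0.    ]
49 dir 118.60000000000001 handle [0.5584 0.0005 0.    ] barend [0.478  0.0706 0.    ] knob end [0.5865 0.0158 0.    ]
50 dir 117.6 handle [0.5611 0.0009 0.    ] barend [0.482  0.0724 0.    ] knob end [0.5894 0.0158 0.    ]
51 dir 116.6 handle [0.5638 0.0014 0.    ] barend [0.486  0.0742 0.    ] knob end [0.5924 0.0157 0.    ]
52 dir 115.59999999999998 handle [0.5666 0.0017 0.    ] barend [0.49   0.0759 0.    ] knob end [0.5954 0.0156 0.    ]
53 dir 114.6 handle [0.5693 0.0021 0.    ] barend [0.494  0.0776 0.    ] knob end [0.5984 0.0154 0.    ]
55 dir 112.6 handle [0.5748 0.0025 0.    ] barend [0.5022 0.0807 0.    ] knob end [0.6043 0.0148 0.    ]
```

Emit:
step_arm:
  targets: "1 0.315 0.748 0.12 0 0 0;1 0.315 0.748 0.12 0 0 0;1 0.315 0.748 0.12 0 0 0;1 0.315 0.748 0.12 0 0 0;1 0.315 0.748 0.12 0 0 0;1 0.315 0.748 0.12 0 0 0;1 0.315 0.748 0.12 0 0 0;1 0.315 0.748 0.12 0 0 0;1 0.315 0.748 0.12 0 0 0;1 0.315 0.748 0.12 0 0 0"

```text
clock: 0.93
eef_pos: [0.3602, -0.0808, 0.2532]
tool_rot: [0.978, 0.207, 0.0, -0.0]
ft_force: [0.5, -1.0, 0.8]
grip_width: 0.0854
grasp_force: 0.0
```

Emit:
step_arm:
  targets: "1 0.235 0.748 0 0 0 0;1 0.235 0.748 0 0 0 0;1 0.235 0.748 0 0 0 0;1 0.235 0.748 0 0 0 0;1 0.235 0.748 0 0 0 0;1 0.235 0.748 0 0 0 0;1 0.235 0.748 0 0 0 0;1 0.235 0.748 0 0 0 0;1 0.235 0.748 0 0 0 0;1 0.235 0.748 0 0 0 0"

```text
clock: 1.77
eef_pos: [0.4927, 0.2587, 0.2515]
tool_rot: [0.973, 0.232, -0.004, -0.012]
ft_force: [0.2, -0.9, 0.1]
grip_width: 0.0854
grasp_force: 0.0
```

Emit:
step_arm:
  targets: "1 0 0 0 0 0 0;1 0 0 0 0 0 0;1 0 0 0 0 0 0"

```text
clock: 2.02
eef_pos: [0.4911, 0.2555, 0.2525]
tool_rot: [0.973, 0.231, -0.004, -0.012]
ft_force: [-0.1, -0.1, 0.3]
grip_width: 0.0854
grasp_force: 0.0
```

Run:
```python
from h import *
o=bot.get_obs(); print({k:np.round(o[k],3).tolist() for k in ("joint_pos","eef_pos","tool_rot")})
i=bot.camera_info("wrist"); im=bot.camera("wrist"); cv2.imwrite("pics/w1.png",im[:,:,::-1]); print(i["vertical_fov"],i["cx"],i["cy"],i["D"],np.round(i["pose"],3).tolist())
print(proj(i,[.5165,.291,.15]))
```

```text
{'joint_pos': [0.464, 0.337, 0.29, 1.526, 0.025, 3.141], 'eef_pos': [0.491, 0.256, 0.252], 'tool_rot': [0.973, 0.231, -0.004, -0.012]}
59.69433105778045 284.8108800460006 210.29720423559806 [0.02498194 0.         0.         0.         0.        ] [[0.45, 0.843, 0.294, 0.566], [-0.893, 0.434, 0.123, 0.289], [-0.024, -0.318, 0.948, 0.434], [0.0, 0.0, 0.0, 1.0]]
[[262.18362982 146.76871367]]
```

View pics/w1.png

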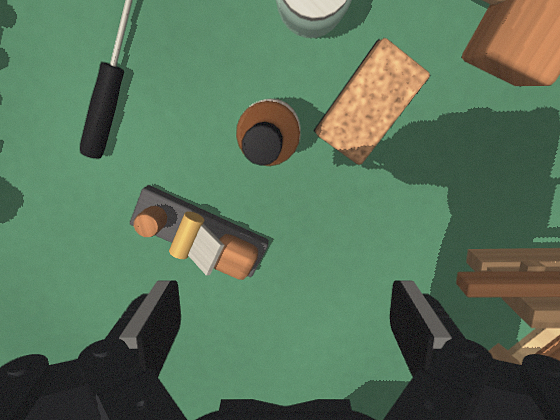

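The wrist view shows the cap at about (262,143), within about 4 px of where the measured position projects. Joint 6 is at its limit, so I'll turn the tool back.

Emit:
step_arm:
  targets: "1 0 0 0 0 0 0.5;1 0 0 0 0 0 0.5;1 0 0 0 0 0 0.5;1 0 0 0 0 0 0.5;1 0 0 0 0 0 0.5"

```text
clock: 2.48
eef_pos: [0.4915, 0.2555, 0.2535]
tool_rot: [0.91, 0.415, -0.005, -0.011]
ft_force: [-0.4, -0.3, 0.5]
grip_width: 0.0853
grasp_force: 0.0
```

Run:
```python
from h import *
from scipy.spatial.transform import Rotation as R
o=bot.get_obs(); print({k:np.round(o[k],3).tolist() for k in ("joint_pos","eef_pos","tool_rot")}); print(np.round(R.from_quat(o["tool_rot"]).as_matrix(),3))
```

```text
{'joint_pos': [0.465, 0.345, 0.303, 1.539, 0.023, 2.751], 'eef_pos': [0.492, 0.255, 0.253], 'tool_rot': [0.91, 0.415, -0.005, -0.011]}
[[ 0.656  0.755 -0.019]
 [ 0.755 -0.656  0.016]
 [-0.    -0.025 -1.   ]]
```

Emit:
step_arm:
  targets: "1 0.05 0.071 -0.06 -0.02 -0.024 0;1 0.05 0.071 -0.06 -0.02 -0.024 0;1 0.05 0.071 -0.06 -0.02 -0.024 0;1 0.05 0.071 -0.2 -0.02 -0.024 0;1 0.05 0.071 -0.24 -0.02 -0.024 0;1 0.05 0.071 -0.285 -0.02 -0.024 0;1 0.05 0.071 -0.285 -0.02 -0.024 0;-1 0.05 0.071 -0.285 -0.02 -0.024 0;-1 0.05 0.071 -0.285 -0.02 -0.024 0;-1 0.05 0.071 -0.285 -0.02 -0.024 0"

```text
clock: 3.32
eef_pos: [0.5189, 0.2927, 0.1139]
tool_rot: [0.909, 0.416, 0.003, -0.001]
ft_force: [0.2, 0.1, -0.0]
grip_width: 0.0514
grasp_force: 0.0
```

Emit:
step_arm:
  targets: "-1 0 0 0 0 0 0;-1 0 0 0 0 0 0;-1 0 0 0 0 0 0;-1 0 0 0 0 0 0;-1 0 0 0 0 0 0"

```text
clock: 3.73
eef_pos: [0.5177, 0.2932, 0.1127]
tool_rot: [0.909, 0.416, 0.002, -0.001]
ft_force: [-1.9, 1.3, 6.4]
grip_width: 0.0001
grasp_force: 3.3
```

Run:
```python
from h import *
o=bot.get_obs(); print(o["grip_width"],o["grasp_force"])
a=bot.camera("wrist")[:,:,::-1]; b=bot.camera("scene")[180:300,260:420,::-1]
b=cv2.resize(b,None,fx=3,fy=3)
o=np.zeros((420,800,3),np.uint8); o[:,:420]=a[:,60:480]; o[:360,420:800]=b[:,50:430]; cv2.imwrite("pics/w2.png",o)
```

```text
0.000145944793688874 3.3263393069501035
```

View pics/w2.png

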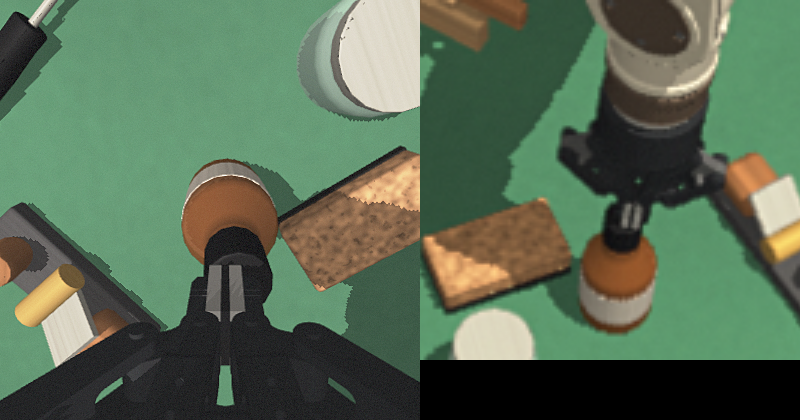

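The fingers are fully shut without the cap between them. The wrist half of the picture shows the cap at about (237,255) with the fingertips in front of it, so I'll check the geometry.

Run:
```python
from h import *
np.set_printoptions(precision=4,suppress=True)
w,t,s=[bot.camera_info(n) for n in ("wrist","top","scene")]
e=bot.get_obs()["eef_pos"]; print(e,"tcp wrist px",proj(w,e),"scene",proj(s,e),"cap top expected",proj(w,[.5165,.291,.15]),proj(s,[.5165,.291,.15]),proj(w,[.5165,.291,.116]))
# label/body measure: amber blob in wrist + scene
for n in("wrist","scene"):
    im=bot.camera(n); hsv=cv2.cvtColor(np.ascontiguousarray(im),cv2.COLOR_RGB2HSV)
    m=cv2.inRange(hsv,(5,150,60),(15,255,255)); N,l,st,c=cv2.connectedComponentsWithStats(m)
    for k in range(1,N):
        if st[k,4]>150: print(n,st[k],c[k])
print("bottle shoulder (z .09) expected", proj(w,[.5165,.291,.09]),proj(s,[.5165,.291,.09]), "base",proj(s,[.5165,.291,0]))
```

```text
[0.5176 0.2932 0.1128] tcp wrist px [[284.7212 247.6204]] scene [[345.3748 260.1667]] cap top expected [[286.0017 286.6901]] [[346.7231 251.5446]] [[285.8201 254.2266]]
wrist [ 244  179   82   85 2507] [275.9689 211.3087]
scene [ 160    0  123   42 1091] [221.3098  20.1907]
scene [526   0  34  33 678] [546.354   11.3363]
scene [114  45  22  17 168] [123.6964  52.631 ]
scene [ 493   50   59   69 1540] [522.3721  84.3156]
scene [ 87  53  27  16 209] [100.2871  61.0478]
scene [ 223   86   74   65 2448] [261.9575 118.4767]
scene [246 150  66  41 669] [277.8087 171.7175]
scene [379 231  16  21 169] [385.1953 239.1538]
scene [ 208  232   53   50 1458] [233.8786 255.6529]
scene [331 259  24  20 352] [342.5994 269.1506]
scene [452 348  48  43 499] [475.6613 366.0802]
scene [398 384  51  36 505] [424.1822 402.2535]
bottle shoulder (z .09) expected [[285.7173 235.8369]] [[344.4222 263.7748]] base [[341.2809 280.3823]]
```

Run:
```python
from h import *
out=np.zeros((600,800,3),np.uint8)
c=np.array([.5165,.291,0]); a=np.linspace(0,2*np.pi,40)
for k,(n,x0,y0,sz,sc) in enumerate([("wrist",210,150,133,3),("scene",310,230,60,6.65),("top",140,180,80,5)]):
    i=bot.camera_info(n); im=np.ascontiguousarray(bot.camera(n)[y0:y0+sz,x0:x0+sz,::-1]); im=cv2.resize(im,(400,400) if k<2 else (200,200),interpolation=cv2.INTER_CUBIC)
    f=im.shape[0]/sz
    for r,z,col in [(.016,.15,(255,255,0)),(.016,.116,(0,255,255)),(.031,.08,(255,0,255)),(.031,0,(255,0,0))]:
        p=(proj(i,np.c_[c[0]+r*np.cos(a),c[1]+r*np.sin(a),0*a+z])-[x0,y0]+.5)*f
        cv2.polylines(im,[p.astype(int)],True,col,1)
    if k<2: out[:400,400*k:400*k+400]=im
    else: out[400:,:200]=im
cv2.imwrite("pics/w3.png",out)
```

```text
(no output)
```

View pics/w3.png

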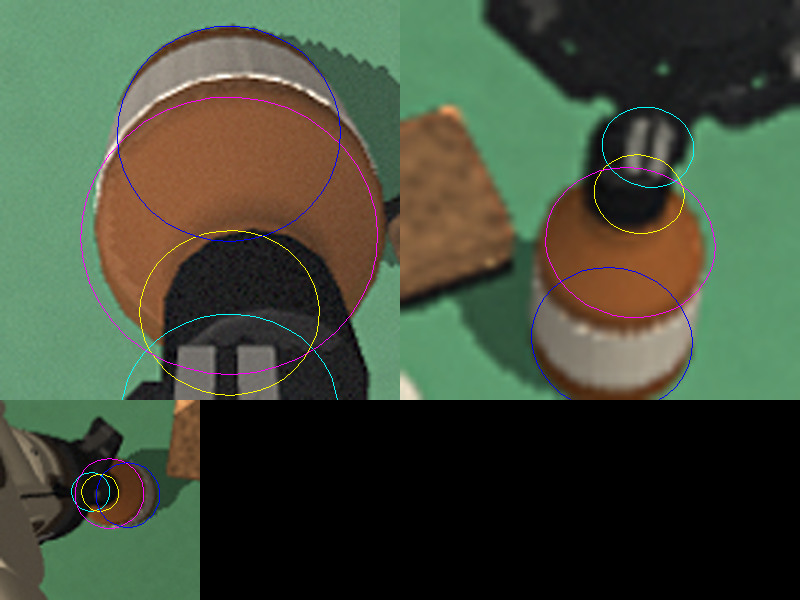

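The overlay shows the bottle still upright and close to where I measured it. The shut fingers overlap the cap's top in both views, with the light strips ending at wrist (285,265) and scene (347.6,257).

Run:
```python
from h import *
np.set_printoptions(precision=4,suppress=True)
w,s=[bot.camera_info(n) for n in ("wrist","scene")]
print("strip tip",tri(w,(285.3,265),s,(347.6,256.8)))
for d in [(0,0,0),(0,0,.013),(0,0,.03)]: print(proj(w,bot.get_obs()["eef_pos"]+np.array(d)))
print("tip on z=.15", plane(w,(285.3,265),.15)," wrist cam pos",np.array(w["pose"])[:3,3], "offset",bot.grip_point_offset)
o=bot.get_obs(); print(o["ft_force"],o["grasp_force"],o["eef_pos"],o["joint_pos"])
```

```text
strip tip (array([0.5149, 0.2927, 0.1279]), np.float64(0.004126185720307391))
[[284.6518 247.6857]]
[[284.6349 258.1648]]
[[284.6092 274.1784]]
tip on z=.15 [0.5232 0.2994 0.15  ]  wrist cam pos [0.5706 0.3547 0.2949] offset 0.0187
[-1.5336  1.1731  7.2054] 3.2821240805787966 [0.5175 0.2932 0.1127] [0.5143 0.4675 0.1219 1.2218 0.0021 2.7968]
```

Emit:
step_arm:
  targets: "1 0 0 0 0 0 0;1 0 0 0 0 0 0;1 0 0 0 0 0 0;1 0 0 0 0 0 0;1 0 0 0 0 0 0;1 0 0 0.1 0 0 0;1 0 0 0.2 0 0 0;1 0 0 0.2 0 0 0;1 0 0 0.2 0 0 0;1 0 0 0.2 0 0 0"

```text
clock: 4.92
eef_pos: [0.5175, 0.2921, 0.2115]
tool_rot: [0.909, 0.416, 0.001, -0.0]
ft_force: [-0.1, 0.6, 0.3]
grip_width: 0.0851
grasp_force: 0.0
```

Run:
```python
from h import *
np.set_printoptions(precision=4,suppress=True)
w,s=[bot.camera_info(n) for n in ("wrist","scene")]
o=bot.get_obs(); print(o["eef_pos"],o["grip_width"])
R={}
for n,i in (("wrist",w),("scene",s)):
    im=np.ascontiguousarray(bot.camera(n)); c=proj(i,[.5165,.291,.13])[0]; print(n,"exp",c)
    r=60 if n=="wrist" else 25; x0,y0=(c-r).astype(int); g=im[max(y0,0):y0+2*r,x0:x0+2*r].max(2)
    N,l,st,cc=cv2.connectedComponentsWithStats((g<60).astype(np.uint8))
    for k in range(1,N):
        if st[k,4]>60: print(st[k]+[x0,y0,0,0,0],cc[k]+[x0,y0])
    if n=="wrist": cv2.imwrite("pics/w4.png",im[:,:,::-1])
```

```text
[0.5175 0.2921 0.2115] 0.085106038540541
wrist exp [284.5902 205.1168]
[323 176  21  17  74] [332.5541 183.6757]
[ 263  180   43   52 1760] [283.942 206.329]
scene exp [345.9363 255.7331]
[339 247  14  18 190] [346.0053 255.6316]
```

View pics/w4.png

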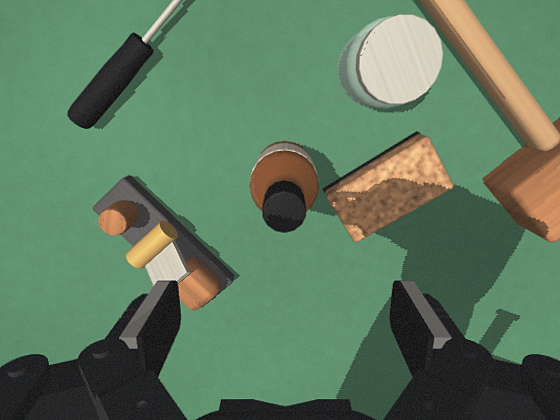

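The bottle has not moved: cap centroid at wrist (284,206), expected (284.6,205). The open fingertips show at about (178,283) and (392,283), so I'll check how far they really are from the reported TCP.

Run:
```python
from h import *
from scipy.spatial.transform import Rotation as Ro
np.set_printoptions(precision=4,suppress=True)
w=bot.camera_info("wrist"); o=bot.get_obs(); M=Ro.from_quat(o["tool_rot"]).as_matrix(); e=o["eef_pos"]
for h in (0,.013,.02,.03,.04,.05): 
    print(h,*[proj(w,e-h*M[:,2]+a*M[:,0]+b*M[:,1])[0] for a in(.011,-.011) for b in(-.0427,.0427)])
C=np.array(w["pose"])[:3,3]-e; print("cam rel tool",M.T@C)
im=cv2.imread("pics/w4.png"); g=im.max(2)
for y in range(270,330,6): print(y,"".join("#" if v<60 else("+" if im[y,x].max()-im[y,x].min()<25 else ".") for x,v in zip(range(100,470,4),g[y,100:470:4])))
```

```text
0 [204.43   228.5959] [364.9795 228.7961] [207.1058 265.8824] [362.1903 266.061 ]
0.013 [198.9903 238.0901] [370.4271 238.2998] [202.0263 277.4794] [367.2702 277.6647]
0.02 [195.7422 243.7568] [373.6799 243.9718] [199.003  284.3785] [370.2935 284.5676]
0.03 [190.6472 252.6417] [378.782  252.8649] [194.2752 295.1622] [375.0213 295.3568]
0.04 [184.9279 262.6096] [384.5088 262.8413] [188.9891 307.2121] [380.3071 307.4123]
0.05 [178.4613 273.873 ] [390.9837 274.1137] [183.0385 320.7677] [386.2571 320.9735]
cam rel tool [ 0.0819 -0.0001 -0.1818]
270 ..................+..++.....+++##............................................................
276 ..............+++.++.+........+###.......................................................+...
282 .............+++++##...........#+.........................................##+++..............
288 .............++++###..........+#.........................................+###+++.............
294 ...........#++++####.....................................................#####+++##.....+....
300 .........##++++#####.....................................................#####++++###........
306 ........##++++######.....................................................######++++###.......
312 ......###++++########.................................................+..#######++++###......
318 .....###++++#########....................................................########++++###.....
324 ....###++++#########.....................................................#########++++###....
```

The fingertips really sit about 38–42 mm behind the reported TCP. The contact on the cap's top at z = 0.15, with the reported TCP at 0.113, agrees with this. I'll correct every height by about 38 mm.

Emit:
step_arm:
  targets: "1 -0.002 -0.002 -0.08 0 0 0;1 -0.002 -0.002 -0.16 0 0 0;1 -0.002 -0.002 -0.22 0 0 0;1 -0.002 -0.002 -0.275 0 0 0;1 -0.002 -0.002 -0.275 0 0 0;-1 -0.002 -0.002 -0.275 0 0 0;-1 -0.002 -0.002 -0.275 0 0 0;-1 -0.002 -0.002 -0.275 0 0 0;-1 -0.002 -0.002 -0.275 0 0 0;-1 -0.002 -0.002 -0.275 0 0 0"

```text
clock: 5.85
eef_pos: [0.5171, 0.2918, 0.0752]
tool_rot: [0.909, 0.416, 0.002, -0.001]
ft_force: [-1.4, 0.5, 3.9]
grip_width: 0.0303
grasp_force: 59.5
```

Emit:
step_arm:
  targets: "-1 0 0 0 0 0 0;-1 0 0 0 0 0 0;-1 0 0 0 0 0 0"

```text
clock: 6.1
eef_pos: [0.5171, 0.2918, 0.0752]
tool_rot: [0.909, 0.416, 0.002, -0.001]
ft_force: [-0.0, 0.9, 5.5]
grip_width: 0.0302
grasp_force: 59.5
```

Emit:
step_arm:
  targets: "-1 0 0 0.05 0 0 0;-1 0 0 0.12 0 0 0;-1 0 0 0.2 0 0 0;-1 0 0 0.28 0 0 0;-1 0 0 0.36 0 0 0;-1 0 0 0.4 0 0 0;-1 0 -0.05 0.4 0 0 0;-1 0 -0.12 0.4 0 0 0;-1 0 -0.19 0.4 0 0 0;-1 0 -0.26 0.4 0 0 0"

```text
clock: 6.93
eef_pos: [0.5149, 0.1595, 0.2721]
tool_rot: [0.909, 0.417, -0.001, -0.0]
ft_force: [-0.0, -0.7, -4.4]
grip_width: 0.0303
grasp_force: 60.4
```

Emit:
step_arm:
  targets: "-1 0 -0.07 0 0 0 0;-1 0 -0.14 0 0 0 0;-1 0 -0.21 0 0 0 0;-1 0 -0.28 0 0 0 0;-1 0 -0.35 0 0 0 0;-1 0 -0.42 0 0 0 0;-1 0 -0.49 0 0 0 0;-1 0 -0.56 0 0 0 0;-1 0 -0.63 0 0 0 0;-1 0 -0.68 0 0 0 0"

```text
clock: 7.77
eef_pos: [0.5147, -0.1822, 0.272]
tool_rot: [0.91, 0.415, -0.001, -0.0]
ft_force: [0.1, 0.1, -3.5]
grip_width: 0.0303
grasp_force: 60.4
```

Emit:
step_arm:
  targets: "-1 -0.002 -0.05 0 0 0 0;-1 -0.002 -0.09 0 0 0 0;-1 -0.002 -0.108 0 0 0 0;-1 -0.002 -0.108 0 0 0 0;-1 -0.002 -0.108 0 0 0 0"

```text
clock: 8.18
eef_pos: [0.5144, -0.2327, 0.2722]
tool_rot: [0.909, 0.416, -0.001, -0.001]
ft_force: [0.5, -0.5, -3.8]
grip_width: 0.0309
grasp_force: 60.5
```

Run:
```python
from h import *
o=bot.get_obs(); print({k:np.round(o[k],3).tolist() for k in ("joint_pos","eef_pos","tool_rot","ft_force","grasp_force","grip_width")})
a=bot.camera("top")[130:340,230:510,::-1]; b=bot.camera("scene")[20:200,180:330,::-1]
out=np.zeros((600,800,3),np.uint8); a=cv2.resize(a,(400,300)); b=cv2.resize(b,(400,480)); w=cv2.resize(bot.camera("wrist")[:,:,::-1],(400,300)); out[:300,:400]=a; out[:480,400:]=b; out[300:,:400]=w; cv2.imwrite("pics/c1.png",out)
```

```text
{'joint_pos': [-0.425, 0.362, 0.375, 1.587, 0.001, 1.858], 'eef_pos': [0.514, -0.233, 0.272], 'tool_rot': [0.909, 0.416, -0.001, -0.001], 'ft_force': [0.464, -0.468, -3.789], 'grasp_force': 60.462, 'grip_width': 0.031}
```

View pics/c1.png

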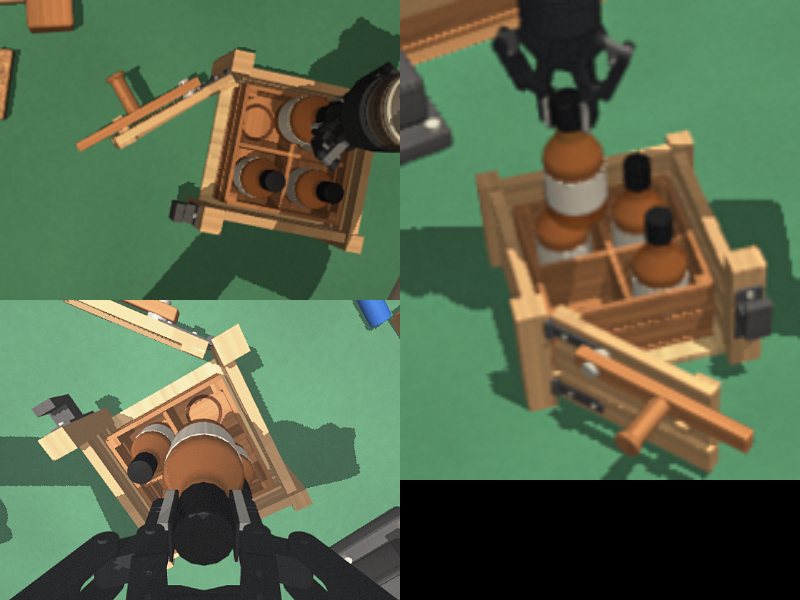

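The montage shows the bottle held upright above the bay. In the wrist view the empty cell's ring is at about (290,154), the hinge post top at (322,60) and the latch post top at (87,193).

Run:
```python
from h import *
np.set_printoptions(precision=4,suppress=True)
w,t=bot.camera_info("wrist"),bot.camera_info("top")
for n,p,z in [("ring",(290,153),.016),("hpost",(322,60),.15),("lpost",(87,194),.15)]: print(n,plane(w,p,z))
T=lambda x,y:(278+(x-1.25)/3.5,155+(y-1.25)/3.5)
for n,p,q in [("ring",(290,153),(464,210)),("hpost",(322,60),(430,58)),("lpost",(87,194),(352,455))]: print(n,*tri(w,p,t,T(*q)))
for n,i in(("wrist",w),("top",t)):
    print(n,"cell1",proj(i,[.516,-.232,.016]))
# ring: dark brown ellipse fit in wrist image
im=np.ascontiguousarray(bot.camera("wrist")); hsv=cv2.cvtColor(im,cv2.COLOR_RGB2HSV); print(im[153,255:325:3].tolist())
```

```text
ring [ 0.5249 -0.2294  0.016 ]
hpost [ 0.6031 -0.1727  0.15  ]
lpost [ 0.3827 -0.1248  0.15  ]
ring [ 0.5203 -0.2337  0.0032] 0.008298066300393954
hpost [ 0.6026 -0.1726  0.1616] 0.0015729201108201545
lpost [ 0.3715 -0.125   0.1355] 0.0064199702862583865
wrist cell1 [[285.7805 159.3997]]
top cell1 [[409.9293 214.986 ]]
[[144, 101, 72], [135, 97, 68], [133, 86, 65], [128, 81, 63], [239, 174, 119], [240, 182, 125], [240, 184, 125], [240, 181, 122], [239, 177, 120], [237, 179, 122], [237, 176, 122], [238, 179, 121], [240, 183, 123], [239, 180, 123], [237, 178, 122], [235, 173, 119], [240, 179, 124], [149, 99, 69], [131, 86, 65], [240, 177, 121], [233, 169, 114], [233, 172, 118], [226, 162, 111], [175, 121, 84]]
```

Run:
```python
from h import *
np.set_printoptions(precision=4,suppress=True)
w,t=bot.camera_info("wrist"),bot.camera_info("top")
def fit(im,i,c,r,thr):
    g=im[:,:,1].astype(int); x0,y0=c[0]-r,c[1]-r; m=(g[y0:y0+2*r,x0:x0+2*r]>thr).astype(np.uint8)
    N,l,st,cc=cv2.connectedComponentsWithStats(m,connectivity=4); k=l[r,r]; print(st[k]+[x0,y0,0,0,0],cc[k]+[x0,y0])
    q=cv2.findContours((l==k).astype(np.uint8),cv2.RETR_EXTERNAL,cv2.CHAIN_APPROX_NONE)[0][0]; e=cv2.fitEllipse(q)
    p=np.array(e[0])+[x0,y0]; print("ellipse",p,e[1],plane(i,p,.016)); 
im=cv2.imread("pics/top0.png"); fit(im,t,(410,214),25,105)
print(im[214,396:426,1].tolist()); 
im=np.ascontiguousarray(bot.camera("wrist")); fit(im,w,(287,148),45,140)
for y in range(120,180,4): print(y,"".join("#" if v<140 else "." for v in im[y,230:340:2,1]))
```

```text
[394 199  24  40 387] [405.5659 218.0853]
ellipse [405.2094 218.0436] (17.860000610351562, 41.78029251098633) [ 0.5089 -0.2204  0.016 ]
[44, 52, 109, 108, 95, 112, 108, 118, 118, 119, 118, 117, 117, 121, 117, 117, 119, 116, 110, 107, 108, 104, 109, 85, 60, 55, 110, 111, 108, 109]
[265 138  41  31 964] [285.4046 154.1079]
ellipse [285.5961 154.2843] (29.69540023803711, 42.641815185546875) [ 0.52   -0.2273  0.016 ]
120 .....................####......#.............####......
124 ..................####......#####..............###.....
128 .............#####......##########......#......####....
132 ..........#####.....#############.........#.....##.#...
136 ......#####......##################........#.....##.#..
140 ...####......#############.......####.......#.....##.#.
144 ####......############..............###............##.#
148 ......#############..................###......#.....##.
152 ..################....................##.......#.....##
156 .#################....................###.....###......
160 ...###############....................###..##########..
164 #...##############....................##..############.
168 .....##############.###############..###.##############
172 ###...#################.........#######.###############
176 ####...##########..........#...##..####################
```

Emit:
step_arm:
  targets: "-1 0.003 0.002 -0.04 0 0 0;-1 0.003 0.002 -0.08 0 0 0;-1 0.003 0.002 -0.12 0 0 0;-1 0.003 0.002 -0.16 0 0 0;-1 0.003 0.002 -0.2 0 0 0;-1 0.003 0.002 -0.24 0 0 0;-1 0.003 0.002 -0.28 0 0 0;-1 0.003 0.002 -0.31 0 0 0;-1 0.003 0.002 -0.33 0 0 0;-1 0.003 0.002 -0.34 0 0 0"

```text
clock: 9.27
eef_pos: [0.5156, -0.2311, 0.1014]
tool_rot: [0.909, 0.417, -0.001, -0.001]
ft_force: [-0.6, 0.6, -3.6]
grip_width: 0.0306
grasp_force: 60.5
```

Emit:
step_arm:
  targets: "-1 0 0 -0.008 0 0 0;-1 0 0 -0.014 0 0 0;-1 0 0 -0.018 0 0 0;-1 0 0 -0.018 0 0 0"

```text
clock: 9.6
eef_pos: [0.5167, -0.2323, 0.0944]
tool_rot: [0.909, 0.416, 0.0, 0.0]
ft_force: [-0.6, -0.4, -3.6]
grip_width: 0.0303
grasp_force: 60.5
```

Emit:
step_arm:
  targets: "-1 0 0 -0.004 0 0 0;-1 0 0 -0.007 0 0 0;-1 0 0 -0.007 0 0 0"

```text
clock: 9.85
eef_pos: [0.5169, -0.2325, 0.0913]
tool_rot: [0.909, 0.416, 0.0, 0.0]
ft_force: [-1.1, 0.4, -2.1]
grip_width: 0.0304
grasp_force: 61.0
```

Emit:
step_arm:
  targets: "-1 0 0 -0.002 0 0 0;-1 0 0 -0.002 0 0 0;-0.1 0 0 -0.002 0 0 0;0.2 0 0 -0.002 0 0 0;0.2 0 0 -0.002 0 0 0;0.2 0 0 0.02 0 0 0;0.2 0 0 0.06 0 0 0;0.2 0 0 0.12 0 0 0;0.2 0 0 0.2 0 0 0;0.2 0 0 0.28 0 0 0"

```text
clock: 10.68
eef_pos: [0.5156, -0.2319, 0.231]
tool_rot: [0.909, 0.416, -0.001, -0.001]
ft_force: [1.2, 0.5, 0.0]
grip_width: 0.0513
grasp_force: 0.0
```

Run:
```python
from h import *
np.set_printoptions(precision=4,suppress=True)
s,w=bot.camera_info("scene"),bot.camera_info("wrist"); im=np.ascontiguousarray(bot.camera("scene")); cv2.imwrite("pics/s5.png",im[:,:,::-1])
wi=np.ascontiguousarray(bot.camera("wrist")); cv2.imwrite("pics/w5.png",wi[:,:,::-1])
o=bot.get_obs(); print(o["eef_pos"],o["grip_width"],o["ft_force"])
for n,i,I,r in(("scene",s,im,15),("wrist",w,wi,60)):
    c=proj(i,[.5165,-.232,.149])[0]; print(n,"exp cap",c); x0,y0=np.maximum((c-r).astype(int),0)
    N,l,st,cc=cv2.connectedComponentsWithStats((I[y0:y0+2*r,x0:x0+2*r].max(2)<60).astype(np.uint8))
    for k in range(1,N):
        if st[k,4]>40: print(st[k]+[x0,y0,0,0,0],cc[k]+[x0,y0])
# handle: saturated orange in wrist view
print("handle exp px wrist",proj(w,[[.555,-.004,.122],[.583,.011,.122],[.4814,.066,.135],[.583,-.16,.146]]))
```

```text
[ 0.5203 -0.2339  0.2385] 0.051264773982163114 [ 0.9188  0.5301 -1.262 ]
scene exp cap [246.7512 110.9564]
[242 104  11  15 137] [246.7372 111.1022]
wrist exp cap [286.0282 202.0811]
[ 260  177   40   49 1189] [281.5029 202.1388]
handle exp px wrist [[  99.0363 -107.0615]
 [ 108.9583 -168.2987]
 [ -88.0572 -134.1818]
 [ 291.2711   61.9664]]
```

Emit:
step_arm:
  targets: "0.2 0.015 0.07 0.02 0 0 -0.1;0.2 0.03 0.15 0.02 0 0 -0.2;0.2 0.045 0.23 0.02 0 0 -0.3;0.2 0.06 0.31 0.02 0 0 -0.4;0.2 0.07 0.39 0.02 0 0 -0.464;0.2 0.078 0.458 0.02 0 0 -0.464;0.2 0.078 0.458 0.02 0 0 -0.464;0.2 0.078 0.458 0.02 0 0 -0.464;0.2 0.078 0.458 0.02 0 0 -0.464;0.2 0.078 0.458 0.02 0 0 -0.464"

```text
clock: 11.62
eef_pos: [0.5553, -0.0042, 0.2402]
tool_rot: [0.97, 0.244, -0.0, -0.0]
ft_force: [-0.1, -0.3, -0.5]
grip_width: 0.0513
grasp_force: 0.0
```

Run:
```python
from h import *
np.set_printoptions(precision=4,suppress=True)
o=bot.get_obs(); print(o["eef_pos"],o["tool_rot"],o["joint_pos"])
w=bot.camera_info("wrist"); im=np.ascontiguousarray(bot.camera("wrist")); cv2.imwrite("pics/w6.png",im[:,:,::-1])
print(proj(w,[[.555,-.004,.122],[.583,.011,.122],[.4814,.066,.135],[.583,-.16,.146]]))
```

```text
[ 0.5553 -0.0042  0.2402] [ 0.9698  0.2439 -0.0003 -0.0002] [-0.0078  0.3405  0.2634  1.4944  0.0002  2.6411]
[[284.5865 190.0868]
 [284.6762 152.6783]
 [169.6582 230.4461]
 [467.4298 255.5435]]
```

View pics/w6.png

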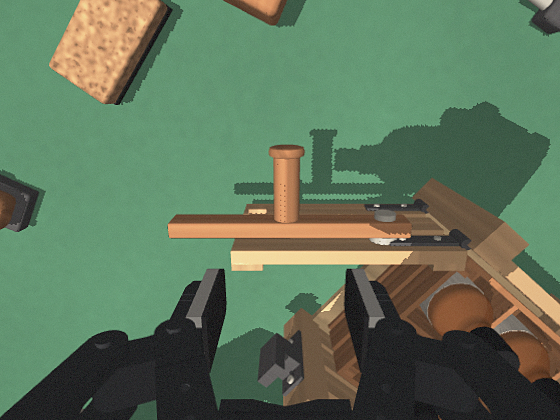

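The wrist view shows the handle upright in the image, from the knob at (287,148) to its root at (286,218). The bar is level from (168,225) to (410,225), so the yaw is right.

Run:
```python
from h import *
np.set_printoptions(precision=4,suppress=True)
w,t,s=[bot.camera_info(n) for n in("wrist","top","scene")]
T=lambda x,y:(278+(x-1.25)/3.5,155+(y-1.25)/3.5); S=lambda x,y:(200+(x-1.5)/4,65+(y-1.5)/4)
print("knob mid",plane(w,(286.8,153),.125),"bar front edge",plane(w,(286.5,214.5),.135),"bar back edge",plane(w,(286.5,224),.135))
print("barend front top corner",plane(w,(168,217),.135),"leaf free outer top",plane(w,(232,251),.146))
print("barend tri",tri(w,(168.5,222),s,S(443,470)))
im=cv2.imread("pics/w6.png")
hsv=cv2.cvtColor(im,cv2.COLOR_BGR2HSV)
m=cv2.inRange(hsv,(4,90,110),(16,255,255))
print(["%d:%s"%(y,(np.where(m[y,255:320])[0][[0,-1]]+255).tolist() if m[y,255:320].any() else None) for y in range(142,216,6)])
col=m[150:250,:]; print("bar rows",[(x,(np.where(m[205:245,x])[0][[0,-1]]+205).tolist()) for x in (180,200,220,240,320,340,360)])
```

```text
knob mid [0.584  0.0093 0.125 ] bar front edge [ 0.5404 -0.0139  0.135 ] bar back edge [ 0.533  -0.0179  0.135 ]
barend front top corner [0.4919 0.0716 0.135 ] leaf free outer top [0.4944 0.0124 0.146 ]
barend tri (array([0.4864, 0.069 , 0.1385]), np.float64(0.005960310585040724))
['142:None', '148:[270, 300]', '154:[269, 302]', '160:[274, 298]', '166:[274, 297]', '172:[274, 298]', '178:[274, 298]', '184:[274, 298]', '190:[274, 298]', '196:[274, 297]', '202:[274, 297]', '208:[255, 319]', '214:[255, 319]']
bar rows [(180, [220, 237]), (200, [222, 237]), (220, [222, 237]), (240, [222, 241]), (320, [205, 242]), (340, [205, 243]), (360, [205, 242])]
```

Emit:
step_arm:
  targets: "0.2 0.008 0.002 -0.06 0 0 0;0.2 0.008 0.002 -0.13 0 0 0;0.2 0.008 0.002 -0.2 0 0 0;0.2 0.008 0.002 -0.26 0 0 0;0.2 0.008 0.002 -0.31 0 0 0;0.2 0.008 0.002 -0.34 0 0 0;0.2 0.008 0.002 -0.354 0 0 0;0.2 0.008 0.002 -0.354 0 0 0;0.2 0.008 0.002 -0.354 0 0 0"

```text
clock: 12.42
eef_pos: [0.5598, -0.0031, 0.064]
tool_rot: [0.97, 0.244, 0.0, -0.0]
ft_force: [0.3, -0.2, 0.2]
grip_width: 0.0514
grasp_force: 0.0
```

Emit:
step_arm:
  targets: "-1 0 0 0 0 0 0;-1 0 0 0 0 0 0;-1 0 0 0 0 0 0;-1 0 0 0 0 0 0;-1 0 0 0 0 0 0"

```text
clock: 12.83
eef_pos: [0.5608, -0.0026, 0.0652]
tool_rot: [0.97, 0.244, 0.002, 0.001]
ft_force: [-0.2, -1.4, 5.7]
grip_width: 0.0199
grasp_force: 58.6
```

```bash
cat > plan.py <<'E'
import numpy as np
from scipy.spatial.transform import Rotation as R
H=np.array([.5858,-.1588,.122]); L=.057; U=.047  # U: grip distance out of gate face
def pose(g,f):
    a=np.radians(167.6-g); d=np.array([np.cos(a),np.sin(a),0]); n=np.array([-d[1],d[0],0]); z=np.array([0,0,1.])
    G=H+d*(.065+.085*np.cos(f))+z*.085*np.sin(f)-U*n
    Rt=R.from_rotvec(-n*f)*R.from_matrix(np.c_[-n,np.cross([0,0,-1.],-n),[0,0,-1.]])
    return G+L*Rt.as_matrix()[:,2],Rt
def rows(g0,f0,seq,grip=-1):
    p0,r0=pose(g0,f0); out=[]
    for g,f in seq:
        p,r=pose(g,f); out.append(" ".join("%.3f"%v for v in [grip,*((p-p0)/.5),*((r*r0.inv()).as_rotvec()/(np.pi/4))]))
    print(";".join(out))
if __name__=="__main__":
    print(pose(49.3,0)[0],pose(49.3,0)[1].as_quat())
    rows(49.3,0,[(49.3,f) for f in(.03,.07,.12,.17,.22,.26,.3,.3)])
    rows(49.3,.3,[(49.3-x,.3) for x in(1,3,6,9.5,13,16.5,20,23,25,25)])
    rows(24.3,.3,[(24.3-x,.3) for x in(1,3,6,9.5,13,16,18,20,20.3,20.3)])
    rows(4,.3,[(4-x,.3) for x in(.7,1.5,2.3,3,3.6,4,4.4,4.8,4.8)])
    rows(-.8,.3,[(-.8,f) for f in(.27,.23,.19,.14,.1,.06,.03,0,0)])
E
python3 plan.py
```

```text
[ 0.5560692  -0.00444625  0.065     ] [0.96965905 0.24446129 0.         0.        ]
-1.000 -0.002 0.003 0.005 0.034 0.018 -0.000;-1.000 -0.004 0.007 0.012 0.078 0.042 0.000;-1.000 -0.006 0.011 0.021 0.135 0.072 0.000;-1.000 -0.008 0.015 0.030 0.191 0.103 0.000;-1.000 -0.010 0.018 0.040 0.247 0.133 0.000;-1.000 -0.011 0.021 0.048 0.291 0.157 0.000;-1.000 -0.012 0.023 0.055 0.336 0.181 0.000;-1.000 -0.012 0.023 0.055 0.336 0.181 0.000
-1.000 -0.006 -0.001 0.000 -0.000 -0.000 0.022;-1.000 -0.017 -0.004 0.000 0.000 0.000 0.067;-1.000 -0.034 -0.009 0.000 -0.000 0.000 0.133;-1.000 -0.054 -0.016 0.000 -0.000 0.000 0.211;-1.000 -0.073 -0.025 0.000 0.000 -0.000 0.289;-1.000 -0.091 -0.034 0.000 -0.000 -0.000 0.367;-1.000 -0.109 -0.045 0.000 0.000 -0.000 0.444;-1.000 -0.124 -0.054 0.000 -0.000 -0.000 0.511;-1.000 -0.133 -0.061 0.000 0.000 -0.000 0.556;-1.000 -0.133 -0.061 0.000 0.000 -0.000 0.556
-1.000 -0.005 -0.004 0.000 0.000 0.000 0.022;-1.000 -0.014 -0.011 0.000 0.000 -0.000 0.067;-1.000 -0.027 -0.023 0.000 0.000 0.000 0.133;-1.000 -0.042 -0.038 0.000 0.000 0.000 0.211;-1.000 -0.056 -0.053
[... 389 characters left out ...]
;-1.000 -0.009 -0.015 0.000 0.000 0.000 0.067;-1.000 -0.011 -0.018 0.000 0.000 0.000 0.080;-1.000 -0.012 -0.020 0.000 0.000 -0.000 0.089;-1.000 -0.013 -0.023 0.000 -0.000 0.000 0.098;-1.000 -0.014 -0.025 0.000 0.000 -0.000 0.107;-1.000 -0.014 -0.025 0.000 0.000 -0.000 0.107
-1.000 0.002 -0.000 -0.006 -0.008 -0.037 -0.000;-1.000 0.004 -0.001 -0.014 -0.018 -0.087 0.000;-1.000 0.007 -0.002 -0.021 -0.028 -0.137 -0.000;-1.000 0.012 -0.002 -0.030 -0.041 -0.200 0.000;-1.000 0.015 -0.003 -0.038 -0.051 -0.249 0.000;-1.000 0.019 -0.004 -0.045 -0.061 -0.299 -0.000;-1.000 0.022 -0.005 -0.050 -0.069 -0.337 0.000;-1.000 0.026 -0.005 -0.055 -0.077 -0.374 0.000;-1.000 0.026 -0.005 -0.055 -0.077 -0.374 0.000
```

Emit:
step_arm:
  targets: "-1 -0.002 0.003 0.005 0.034 0.018 0;-1 -0.004 0.007 0.012 0.078 0.042 0;-1 -0.006 0.011 0.021 0.135 0.072 0;-1 -0.008 0.015 0.03 0.191 0.103 0;-1 -0.01 0.018 0.04 0.247 0.133 0;-1 -0.011 0.021 0.048 0.291 0.157 0;-1 -0.012 0.023 0.055 0.336 0.181 0;-1 -0.012 0.023 0.055 0.336 0.181 0"

```text
clock: 13.5
eef_pos: [0.5544, 0.0092, 0.0917]
tool_rot: [0.959, 0.241, -0.036, -0.146]
ft_force: [-0.9, 3.3, 4.5]
grip_width: 0.0201
grasp_force: 59.5
```

Emit:
step_arm:
  targets: "-1 -0.006 -0.001 0 0 0 0.022;-1 -0.017 -0.004 0 0 0 0.067;-1 -0.034 -0.009 0 0 0 0.133;-1 -0.054 -0.016 0 0 0 0.211;-1 -0.073 -0.025 0 0 0 0.289;-1 -0.091 -0.034 0 0 0 0.367;-1 -0.109 -0.045 0 0 0 0.444;-1 -0.124 -0.054 0 0 0 0.511;-1 -0.133 -0.061 0 0 0 0.556;-1 -0.133 -0.061 0 0 0 0.556"

```text
clock: 14.33
eef_pos: [0.4858, -0.0208, 0.0914]
tool_rot: [0.883, 0.445, -0.068, -0.133]
ft_force: [-1.3, 1.4, 4.5]
grip_width: 0.0199
grasp_force: 59.5
```

Emit:
step_arm:
  targets: "-1 -0.005 -0.004 0 0 0 0.022;-1 -0.014 -0.011 0 0 0 0.067;-1 -0.027 -0.023 0 0 0 0.133;-1 -0.042 -0.038 0 0 0 0.211;-1 -0.056 -0.053 0 0 0 0.289;-1 -0.067 -0.067 0 0 0 0.356;-1 -0.073 -0.077 0 0 0 0.4;-1 -0.08 -0.087 0 0 0 0.444;-1 -0.081 -0.088 0 0 0 0.451;-1 -0.081 -0.088 0 0 0 0.451"

```text
clock: 15.17
eef_pos: [0.4441, -0.0642, 0.0914]
tool_rot: [0.791, 0.593, -0.091, -0.121]
ft_force: [-6.0, 2.6, 5.9]
grip_width: 0.0202
grasp_force: 59.7
```

Emit:
step_arm:
  targets: "-1 -0.002 -0.004 0 0 0 0.016;-1 -0.005 -0.008 0 0 0 0.033;-1 -0.007 -0.012 0 0 0 0.051;-1 -0.009 -0.015 0 0 0 0.067;-1 -0.009 -0.015 0 0 0 0.067"

```text
clock: 15.58
eef_pos: [0.4394, -0.0716, 0.0913]
tool_rot: [0.775, 0.613, -0.094, -0.119]
ft_force: [-6.1, 3.0, 8.0]
grip_width: 0.0203
grasp_force: 59.7
```

Emit:
step_arm:
  targets: "-1 -0.002 -0.004 0 0 0 0.015;-1 -0.004 -0.008 0 0 0 0.03;-1 -0.005 -0.01 0 0 0 0.04;-1 -0.005 -0.01 0 0 0 0.04"

```text
clock: 15.92
eef_pos: [0.4377, -0.0746, 0.0913]
tool_rot: [0.766, 0.625, -0.094, -0.119]
ft_force: [-4.5, 8.0, 6.6]
grip_width: 0.0203
grasp_force: 59.9
```

Emit:
step_arm:
  targets: "-1 -0.001 -0.003 0 0 0 0;-1 -0.001 -0.006 0 0 0 0;-1 -0.001 -0.006 0 0 0 0"

```text
clock: 16.17
eef_pos: [0.4377, -0.0745, 0.0913]
tool_rot: [0.766, 0.625, -0.092, -0.121]
ft_force: [-3.5, 18.0, 6.8]
grip_width: 0.02
grasp_force: 60.0
```

Run:
```python
from h import *
np.set_printoptions(precision=4,suppress=True)
s=bot.camera_info("scene"); im=np.ascontiguousarray(bot.camera("scene")); cv2.imwrite("pics/s7.png",im[:,:,::-1])
from plan import pose,H
n=np.array([-.2147,-.9767,0]);d=np.array([-.9767,.2147,0]);z=np.array([0,0,1.])
# bar end top/ tip expected at g=0, f=.3
for f in (.3,): 
    b=H*[1,1,0]+z*.122+d*.065-.013*n; u=d*np.cos(f)+z*np.sin(f); v=-d*np.sin(f)+z*np.cos(f)
    print("bar tip exp px",proj(s,b+.185*u+.0*v)," catch",proj(s,H+d*.216-.017*n+z*.006))
o=bot.get_obs(); print(o["eef_pos"],o["ft_force"],o["ft_torque"])
```

```text
bar tip exp px [[321.8542 114.2572]]  catch [[312.7761 129.3621]]
[ 0.4377 -0.0745  0.0913] [-1.8252 17.888   6.7013] [ 3.1652  0.0874 -1.4979]
```

The gate is against its stop: pushing 3 mm further only raised the force from 8 to 18 N. Next I lower the bar.

Emit:
step_arm:
  targets: "-1 0.002 0.002 -0.006 -0.008 -0.037 0;-1 0.004 0.002 -0.014 -0.018 -0.087 0;-1 0.007 0.002 -0.021 -0.028 -0.137 0;-1 0.012 0.001 -0.03 -0.041 -0.2 0;-1 0.015 0 -0.038 -0.051 -0.249 0;-1 0.015 0 -0.038 -0.051 -0.249 0"

```text
clock: 16.72
eef_pos: [0.4458, -0.0762, 0.072]
tool_rot: [0.773, 0.632, -0.028, -0.041]
ft_force: [-0.2, 13.5, 3.9]
grip_width: 0.0199
grasp_force: 60.5
```

Emit:
step_arm:
  targets: "-1 0.004 -0.001 -0.007 -0.01 -0.05 0;-1 0.007 -0.001 -0.012 -0.018 -0.088 0;-1 0.011 -0.002 -0.017 -0.026 -0.125 0;-1 0.011 -0.002 -0.018 -0.026 -0.125 0;-1 0.011 -0.002 -0.018 -0.026 -0.125 0"

```text
clock: 17.13
eef_pos: [0.451, -0.0773, 0.0649]
tool_rot: [0.774, 0.633, 0.003, -0.003]
ft_force: [-8.1, 13.0, 20.2]
grip_width: 0.0205
grasp_force: 62.6
```

Emit:
step_arm:
  targets: "-1 0 0 0.004 0 0 0;-0.3 0 0 0.004 0 0 0;0.2 0 0 0.004 0 0 0;0.2 0 0 0.004 0 0 0;0.2 0 0 0.004 0 0 0;0.2 0 0 0.004 0 0 0"

```text
clock: 17.63
eef_pos: [0.4517, -0.082, 0.0646]
tool_rot: [0.775, 0.632, -0.001, -0.0]
ft_force: [0.1, 0.4, -0.1]
grip_width: 0.0511
grasp_force: 0.0
```

Emit:
step_arm:
  targets: "0.2 0 0 0.02 0 0 0;0.2 0 0 0.06 0 0 0;0.2 0 0 0.12 0 0 0;0.2 0 0 0.2 0 0 0;0.2 0 0 0.28 0 0 0;0.2 0 0 0.34 0 0 0;0.2 0 0 0.36 0 0 0;0.2 0 0 0.36 0 0 0"

```text
clock: 18.3
eef_pos: [0.4541, -0.0824, 0.2483]
tool_rot: [0.775, 0.632, 0.002, 0.003]
ft_force: [-0.7, 0.3, -0.3]
grip_width: 0.0511
grasp_force: 0.0
```

Run:
```python
from h import *
np.set_printoptions(precision=4,suppress=True)
s,w,t=[bot.camera_info(n) for n in("scene","wrist","top")]
I={n:np.ascontiguousarray(bot.camera(n)) for n in("scene","wrist","top")}
for n in I: cv2.imwrite(f"pics/{n}8.png",I[n][:,:,::-1])
o=bot.get_obs(); print(o["eef_pos"],o["tool_rot"],o["ft_force"])
H=np.array([.5858,-.1588,.122]);n=np.array([-.2147,-.9767,0]);d=np.array([-.9767,.2147,0]);z=np.array([0,0,1.])
Q={"tip_front_top":H+.25*d-.02*n+.013*z,"tip_back_top":H+.25*d-.006*n+.013*z,"tip_front_bot":H+.25*d-.02*n-.013*z,"bar150f":H+.15*d-.02*n+.013*z,"knob":H+.15*d-.082*n,"catchnose_top":H+.216*d-.039*n+.006*z}
for k,v in Q.items(): print(k,"scene",proj(s,v)[0],"wrist",proj(w,v)[0])
hsv=cv2.cvtColor(I["wrist"],cv2.COLOR_RGB2HSV); m=cv2.inRange(hsv,(4,90,110),(16,255,255))
N,l,st,c=cv2.connectedComponentsWithStats(m)
for k in range(1,N):
    if st[k,4]>300: print("wrist",st[k],c[k])
hsv=cv2.cvtColor(I["scene"],cv2.COLOR_RGB2HSV); print(cv2.connectedComponentsWithStats(cv2.inRange(hsv,(4,150,110),(14,255,255))[80:200,200:340])[2][1:].tolist())
```

```text
[ 0.4511 -0.0817  0.2435] [ 0.7748  0.6322 -0.0012 -0.0009] [-0.2806 -0.5513  0.1054]
tip_front_top scene [324.6997 125.8689] wrist [159.8601 219.5485]
tip_back_top scene [323.0789 122.393 ] wrist [161.3483 234.7711]
tip_front_bot scene [324.1989 132.1689] wrist [168.8319 209.915 ]
bar150f scene [290.6046 133.4146] wrist [277.1556 220.9625]
knob scene [297.1708 152.7946] wrist [278.0206 146.1287]
catchnose_top scene [315.253  134.9298] wrist [200.4206 196.3893]
wrist [  164   145   339   265 24477] [321.2639 267.2686]
wrist [217 271  16 128 943] [224.9692 347.5907]
[[32, 9, 32, 28, 292], [61, 13, 15, 13, 122], [23, 15, 12, 17, 107], [68, 31, 19, 15, 189], [29, 35, 2, 5, 7], [68, 34, 1, 1, 1], [92, 36, 2, 3, 3], [39, 38, 19, 15, 196], [60, 38, 1, 1, 1], [32, 40, 1, 1, 1], [61, 41, 1, 1, 1], [62, 43, 2, 1, 2], [53, 44, 71, 32, 634], [33, 48, 1, 2, 2]]
```

Run:
```python
from h import *
im=cv2.imread("pics/wrist8.png"); hsv=cv2.cvtColor(im,cv2.COLOR_BGR2HSV)
def ch(x,y):
    h,s,v=hsv[y,x]
    return "#" if v<85 and s<120 else "b" if 4<=h<=16 and s>90 and v>90 else "g" if 35<h<95 and s>60 else "-"
for y in range(140,260,4): print(y,"".join(ch(x,y) for x in range(140,320,3)))
s=cv2.imread("pics/scene8.png"); hsv=cv2.cvtColor(s,cv2.COLOR_BGR2HSV)
for y in range(112,160,2): print(y,"".join(ch(x,y) for x in range(245,335)))
```

```text
140 gggggggggggggggggggggggggggggggggggggggggggggggggggggggggggg
144 gggggggggggggggggggggggggggggggggggggggggggggggggggggggggggg
148 ggggggggggggggggggggggggggggggggggggggggggbbbbbbbbbbbggggggg
152 ggggggggggggggggggggggggggggggggggggggggggbbbbbbbbbbbggggggg
156 ggggggggggggggggggggggggggggggggggggggggggbbbbbbbbbbbggggggg
160 gggggggggggggggggggggggggggggggggggggggggggbbbbbbbbbgggggggg
164 gggggggggggggggggggggggggggggggggggggggggggbbbbbbbbbgggggggg
168 gggggggggggggggggggggggggggggggggggggggggggbbbbbbbbbgggggggg
172 gggggggggggggggggggggggggggggggggggggggggggbbbbbbbbbgggggggg
176 gggggggggggggggggggggggggggggggggggggggggggbbbbbbbbbgggggggg
180 gggggggggggggggggggggggggggggggggggggggggggbbbbbbbbbgggggggg
184 gggggggggggggggggggg############g##g#ggggggbbbbbbbbbgggggggg
188 ggggggggggggggggggg###########gggggggggggggbbbbbbbbbgggggggg
192 gggggggggggggggggg############gggggggggggggbbbbbbbb-gggggggg
196 ggggggggggggggggg#############gggggggggggggbbbbbbbb-gggggggg
200 gggggggggggggggg-----------###bbbb-ggggggggbbbbbbbb-gggggggg
204 gggggggggggggggg-----------###bbbbbbbbbbbbbbbbbbbbbbbbbb
[... 2429 characters left out ...]
bbbbb##############gggggggggggggggg
146 bbbbbbb-bbbbb------bbbbbbbbbbbbbbbbbbbbbbbbbbbbbbbbbbbbbbbbb##########-ggggggggggggggggggg
148 bbbbbbbbbbbbbbbbbbbbbbbbbbbbbbbbbbbbbbbbbbbbbbbbbbbbbbbbbbbbbb-bbbbbbbgggggggggggggggggggg
150 bbbbbbbbbbbbbbbbbbbbbbbbbbbbbbbbbbbbbbbbbbbbbbbbbbbbbbbbbbbbbbbbbbbbbbgggggggggggggggggggg
152 bbbbbbbbbbbbbbbbbbbbbbbbbbbbbbbbbbbbbbbbbbbbbbbbbbbbbbbbbbb-bbbbbbbbbbgggggggggggggggggggg
154 bbbbbbbbbbbbbbbbbbbbbbbbbbbbbbbbbbbbbbbbbbbbbbbbbbbbbbb-##-bbbbbbbb--ggggggggggggggggggggg
156 bbbbbbbbbb-bbbbbbbbbbbbbbbbbbbbbbbbbbbbbbb--ggg##-b-###ggg#--ggggggggggggggggggggggggggggg
158 bbbbbbbbbb-####bbbbbbbb-bbbbbbbbb--ggggg###g#gggggggggg#gg#g####gggggggggggggggggggggggggg
```

The catch's nose (grey, wrist about (205,200)) stands outside the bar. The bar is level behind it, tip at (164,228), the bottle is in its cell, and the arm is clear.

```bash
python3 -c "
from workcell import bot
print(bot.job_done())"
```

```text
the job is handed in; nothing more can be done
None
```

The oil bottle stands upright in the free cell (cell1), the gate is shut against its stop with the latch bar down behind the catch, and I handed the job in at about 18.5 s; my first grasp closed on top of the bottle's cap without moving it, because the fingertips sit about 38 mm behind the reported TCP.

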